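Fill the tessera pail and hold it out by its bail

TASK

Tip all eight marble tesserae from the orange beaker into the small steel pail while the pail stands on the bench, and stand the empty beaker back upright on the bench. Then take the pail by the wooden grip of its wire bail, lift it about ten centimetres clear of the bench and finish while holding it there, hanging level and still with every tessera in it, for the mosaicist to take from your hand; leave the glue bottle, the cork sanding block and the roll of tape where they are.

Things in the scene. Friction and masses are not known exactly. Their poses are not given: they have to be found in the camera images.
- pail: small round steel pail, 95 mm high, 104 mm wide at the base and 132 mm at the rim (plus the bail), 3 mm wall, 6 mm floor, 0.4 to 0.65 kg; origin at the centre of its underside, z up. Its bail turns about the pail's own y axis, through two ears 84 mm above the underside; the bail's wires pass 73 mm either side of the middle
- pail_mid (a point): middle of the inside of the pail, 45 mm above the underside
- bail (a joint): swing of the pail's wire bail, rad: 0 = leaning towards the pail's own -x side, 1.05 rad from vertical (where it comes to rest by its own weight when let go), 1.05 = straight up over the pail, 2.1 = leaning just as far to +x. It swings freely, and the pail hangs freely from it
- grip: turned wooden grip on the top of the bail, 74 mm long and 16 to 18 mm thick, 106 mm from the axis of the ears; it turns freely on the wire. Origin at its centre, y along its length (parallel to the pail's y). While the bail rests at 0 it lies about 137 mm above the bench, 92 mm from the pail's middle; with the bail straight up it is 190 mm above the pail's underside
- beaker: orange plastic beaker, open top, widening upwards: 74 mm high, 53 mm across at the base, 69 mm at the rim, 2.5 mm wall, 4 mm floor, 80 g. Origin at the centre of its underside, z to its mouth. Centre of mass when full 30 mm up: gripped there, firmly (30 to 40 N; walls are stiff), it does not swing in the fingers when tipped. The pieces slide out at 95 to 120 degrees from upright
- glue_bottle: glue bottle with a blue cap, 49 x 63 x 140 mm, stands nearby and stays; origin at the centre of its underside
- sanding_block: brown cork sanding block lying flat, 60 x 101 x 32 mm, stays; origin at the centre of its underside
- masking_tape: roll of masking tape lying flat, 104 mm across, 25 mm high, stays; origin at the centre of its underside
- tessera_case: wooden case with its lid standing open, fixed on the bench to the right; an obstacle only: 190 mm in x, 280 mm in y, box 78 mm high, the open lid leaning back on its far side up to about 250 mm high; origin at the centre of the box's underside
- tess1: marble tessera 1 of 8, a 15 mm cube of 11 g in a stone colour; origin at the middle of the face it was laid on; starts in the beaker
- tess2: marble tessera 2 of 8, a 15 mm cube of 11 g in a stone colour; origin at the middle of the face it was laid on; starts in the beaker
- tess3: marble tessera 3 of 8, a 15 mm cube of 11 g in a stone colour; origin at the middle of the face it was laid on; starts in the beaker
- tess4: marble tessera 4 of 8, a 15 mm cube of 11 g in a stone colour; origin at the middle of the face it was laid on; starts in the beaker
- tess5: marble tessera 5 of 8, a 15 mm cube of 11 g in a stone colour; origin at the middle of the face it was laid on; starts in the beaker
- tess6: marble tessera 6 of 8, a 15 mm cube of 11 g in a stone colour; origin at the middle of the face it was laid on; starts in the beaker
- tess7: marble tessera 7 of 8, a 15 mm cube of 11 g in a stone colour; origin at the middle of the face it was laid on; starts in the beaker
- tess8: marble tessera 8 of 8, a 15 mm cube of 11 g in a stone colour; origin at the middle of the face it was laid on; starts in the beaker
Things that resemble listed ones, but are neither listed nor needed, are in the scene too. Several things have the shape of the beaker; the one meant has the colours described above.

How it is judged (in metres and radians):
On the way, in this order (a step that is already met when the one before it is completed fails the run):
1. all eight tesserae are in the pail, which stands on the bench, while the beaker is held above the bench (distance between each of tess1, tess2, tess3, tess4, tess5, tess6, tess7, tess8 and pail_mid below 0.066 m and height (world z) of pail below 0.01 m and angle between pail's own z axis and vertical below 0.1 rad and contact force between the fingers and beaker above 0.5 N and height (world z) of beaker above 0.05 m), for 0.1 s.
2. the beaker stands upright on the bench, let go, with the pail still standing on the bench (height (world z) of beaker below 0.008 m and angle between beaker's own z axis and vertical below 0.1 rad and contact force between the fingers and beaker below 0.1 N and height (world z) of pail below 0.01 m), for 0.2 s.
At the end, for the whole second after the job is handed in: The fingers hold the wooden grip; the pail's underside is more than 60 mm above the bench, the pail is within 0.17 rad of level and still (under 0.03 m/s and 0.25 rad/s); all eight tesserae are in it; the beaker stands upright on the bench, released (distance between each of tess1, tess2, tess3, tess4, tess5, tess6, tess7, tess8 and pail_mid below 0.066 m and height (world z) of beaker below 0.008 m and angle between beaker's own z axis and vertical below 0.1 rad and contact force between the fingers and beaker below 0.1 N and height (world z) of pail above 0.06 m and angle between pail's own z axis and vertical below 0.17 rad and linear speed of pail below 0.03 m/s and angular speed of pail below 0.25 rad/s and contact force between the fingers and grip above 1 N); the arm keeps its last pose, push and grip.
It fails at once if the glue bottle is moved by more than 30 mm or tipped over (distance of glue_bottle from where it was at the start of the episode above 0.03 m or angle between glue_bottle's own z axis and vertical above 0.5 rad).
It fails at once if the cork block is moved by more than 30 mm or tipped over (distance of sanding_block from where it was at the start of the episode above 0.03 m or angle between sanding_block's own z axis and vertical above 0.5 rad).
It fails at once if the roll of tape is moved by more than 30 mm or tipped over (distance of masking_tape from where it was at the start of the episode above 0.03 m or angle between masking_tape's own z axis and vertical above 0.5 rad).
It fails at once if the pail is tipped by more than 0.5 rad (angle between pail's own z axis and vertical above 0.5 rad).
It also fails if it takes over 72 s, if anything falls off the work surface, if the arm or the gripper's body presses on something with over 40 N, if the wrist force passes 120 N, or if a joint passes its speed limit or range.

ROBOT

A 7-joint arm with a two-finger parallel gripper is mounted at the origin on the work surface; the furniture and walls round the work are solid. World frame = base frame: x ahead of the robot, y to its left, z up, the work surface at z = 0. Lengths are in m, angles in degrees, forces in N, time in s.
With the tool pointing down it reaches from about 0.425 to 0.875 m from the base axis. Payload 4.7 kg.
Tool frame: the origin (TCP) lies on the mounting face of the last link; the fingertips stand 182 mm ahead of it and the grasp point (between the pads) lies 164 mm ahead of it; z points along the fingers, y is the line along which they close (so a half turn about z gives the same grasp; the last joint's range is limited). The gripper opens to 87 mm and grips with 3 to 60 N. Pads are 19 mm wide; open, the fingers measure 117 mm over their backs; the gripper's body (75 mm by 190 mm) begins 51 mm behind the grasp point.
Start: joints at [-75.739, 18.392, -4.016, 83.108, 1.295, 78.541, -3.26], TCP at [0.151, 0.632, 0.405] pointing down, gripper open.
Joint ranges: [-163.93, 163.93], [-17.29, 119.83], [-79.2, 71.16], [3.27, 140.29], [-89.18, 269.18], [5.43, 117.66], [-154.24, 154.24]. Speed limits (degrees/s): [147.25, 147.25, 180, 180, 180, 180, 180].

INTERFACE

Orientations are given as [roll, pitch, yaw] about the fixed x, y, z axes, in that order (R = Rz(yaw) Ry(pitch) Rx(roll)).
In Python, from cell import env gives the robot as it stands.
- The arm moves only by the tool servo_tool, never from a script. Its argument "plan" is a list of rows, each an object with "xyz": the shift along the tool's x, y, z in cm, a list of three; "twist": the turn, a rotation vector about the tool's x, y, z in degrees, a list of three; "jaw": the closure, from 0 (fully open) to 1 (shut). In form: [{"xyz": [x, y, z], "twist": [wx, wy, wz], "jaw": jaw}, ...]. A call has 1 to 10 rows; each row is the pose to reach, as a shift and turn from the pose commanded when the call began, along the tool's axes at that moment; what a row does not reach only later rows make up. A row lasts 1/12 s, in which the tool goes at most 41.7 mm and 7.16 degrees, less where a joint would pass 70% of its speed; a pose out of reach is approached as far as the arm can. A call with a gripper value outside its range is refused whole. The fingers move at their own pace and stop on an object; "newtons" is the grip in N (left out, the last holds). Time passes only in rows, so rows that repeat a pose let the fingers close. It gives the time, the measured TCP pose, the force, the opening and the grip force at its end, in the units of the state.
- env.get_obs(): the state, without advancing time (a new reading comes with each control period).
- env.read_camera(name): name is "scene" or "top"; returns a dict with "img" (480x640x3 uint8, red, green, blue), "camera_matrix" (3x3 intrinsics, pixels), "R" (3x3) and "t" (3): a world point X has camera coordinates R X + t. Camera axes: x right, y down, z forward; pixel columns grow to the right and rows downward; lengths in m; the calibration is good to about 2 mm. A picture is of the moment at which its call begins. There is no depth.
- env.sign_off(): hands the job in; it is judged then, once.
The state is a dict: "time_s": time; "qpos": joint angles; "joint_velocities": joint speeds; "effort": joint torques, N m; "tool_pos": TCP position; "tool_rot": TCP orientation; "force": force on the tool from outside, world axes, zero at the start; "wrist_torque": the same for the moment, N m; "grip_width": finger opening in m; "grasp_force": force on a finger pad.
Only numpy, scipy, OpenCV 4.12 (cv2) and the standard library are available. Lean on these libraries where they do the work, as an engineer would, in place of code of your own. Each camera call takes 0.05 s, during which the arm holds its last target. There are 200 camera calls.

## Working session

There is one attempt and no reset: what is moved stays moved. The work goes in short steps, Python scripts to look and compute and a tool call to move; the robot and the scene stay as the last step left them, time stands still between calls to the robot, and variables do not carry over. Pictures are saved under pics/ and viewed, at most 14 in all, crops included, and the job is handed in when it is done.

Besides the shell and the picture viewer there is one more tool, called as name(argument=value, ...) on one line, values as JSON. servo_tool: Moves the arm, as the interface text tells. Its arguments: {"type":"object","properties":{"plan":{"type":"array","items":{"type":"object","properties":{"xyz":{"type":"array","items":{"type":"number"}},"twist":{"type":"array","items":{"type":"number"}},"jaw":{"type":"number"}}}},"newtons":{"type":"number"}},"required":["plan"]}

```bash
mkdir -p pics; ls; cat > h.py <<'E'
from cell import env
import cv2, numpy as np
def snap(n,f=None):
    c=env.read_camera(n)
    if f: cv2.imwrite('pics/'+f,c['img'][:,:,::-1])
    return c
def ray(c,u,v,z):
    K,R,t=c['camera_matrix'],c['R'],c['t']
    K,R,t=map(np.array,(K,R,t))
    o=-R.T@t; d=R.T@np.linalg.inv(K)@np.array([u,v,1.])
    return o+d*(z-o[2])/d[2]
def proj(c,X):
    p=np.array(c['camera_matrix'])@(np.array(c['R'])@np.array(X)+np.array(c['t'])); return p[:2]/p[2]
E
python3 - <<'E'
from h import *
for n in('scene','top'):
    c=snap(n,n+'0.png'); print(n,-np.array(c['R']).T@np.array(c['t']),c['camera_matrix'])
print(env.get_obs())
E
```

```text
pics
scene [-0.35241134 -0.4312171   0.89037527] [[536.75589175   0.         311.7087566 ]
 [  0.         536.75589175 246.63067363]
 [  0.           0.           1.        ]]
top [0.3703594  0.01081678 1.07676309] [[478.86054478   0.         315.94613387]
 [  0.         478.86054478 242.50742545]
 [  0.           0.           1.        ]]
{'time_s': 0.1, 'qpos': array([-75.73965577,  18.43415159,  -4.01630421,  83.16966889,
         1.2940491 ,  78.54220389,  -3.26248667]), 'joint_velocities': array([-0.04247286, -0.10375426,  0.00115647, -0.20064486, -0.08326458,
       -0.08969269,  0.04412246]), 'effort': array([-1.81346854e-04, -4.92570376e+01, -4.05796096e-01, -3.13401461e+01,
       -6.43779687e-02,  3.95997043e-02,  8.34085176e-05]), 'tool_pos': array([0.15119031, 0.63196832, 0.40376282]), 'tool_rot': array([-1.79899163e+02,  4.46931473e-03,  1.66547350e+02]), 'force': array([ 0.10943093,  0.3897698 , -0.4543146 ]), 'wrist_torque': array([-0.01925159,  0.03446437,  0.00106555]), 'grasp_force': 0.0, 'grip_width': 0.08725676824244548}
```

View pics/scene0.png

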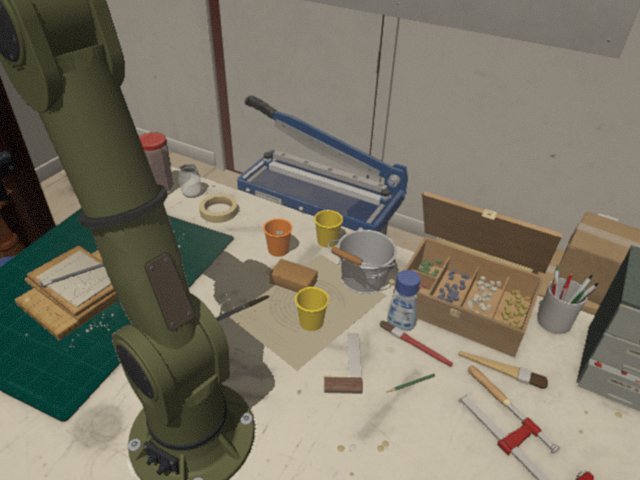

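View pics/top0.png

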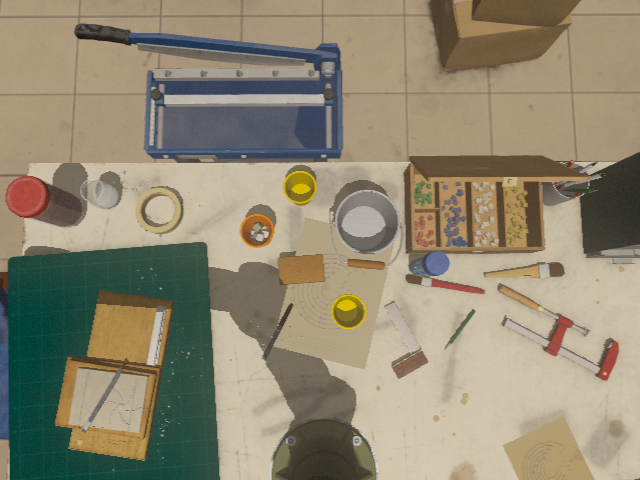

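Candidates for the beaker: orange at top (257,231) / scene (278,237), holding white pieces. The yellow ones at top (300,188) and (348,311) are the wrong colour. I choose the orange one. The pail is at top (367,222), with its grip at (366,264) towards the robot.

```bash
python3 - <<'E'
from h import *
c=snap('top'); s=snap('scene'); im=c['img']; hsv=cv2.cvtColor(im,cv2.COLOR_RGB2HSV)
cv2.imwrite('pics/crop.png',cv2.resize(im[150:340,220:460,::-1],None,fx=3,fy=3,interpolation=cv2.INTER_CUBIC))
def big(m,box):
    z=np.zeros_like(m);a,b,d,e=box;z[b:e,a:d]=m[b:e,a:d]
    cs,_=cv2.findContours(z,cv2.RETR_EXTERNAL,cv2.CHAIN_APPROX_NONE);return max(cs,key=cv2.contourArea)
o=big(cv2.inRange(hsv,(5,150,100),(18,255,255)),(230,200,290,260))
e=cv2.fitEllipse(cv2.convexHull(o));print('beaker',e,ray(c,*e[0],.074))
y=cv2.inRange(hsv,(22,150,100),(35,255,255))
for b in((270,160,330,215),(320,285,375,340)):
    k=big(y,b);e=cv2.fitEllipse(cv2.convexHull(k));print('yel',e,ray(c,*e[0],.074))
br=cv2.inRange(hsv,(5,90,50),(20,255,220))
k=big(br,(335,250,400,280));r=cv2.minAreaRect(k);print('grip',r,ray(c,*r[0],.137))
bx=cv2.boxPoints(r);print([ray(c,*p,.137)[:2].round(3) for p in bx])
k=big(br,(270,245,335,295));r=cv2.minAreaRect(k);print('block',r,ray(c,*r[0],.032),[ray(c,*p,.032)[:2].round(3) for p in cv2.boxPoints(r)])
k=big(cv2.inRange(hsv,(100,120,60),(125,255,255)),(410,240,455,285));r=cv2.minEnclosingCircle(k);print('glue',r,ray(c,*r[0],.14))
print('pail',ray(c,367,222,.095),[ray(c,*p,.095)[:2] for p in((333,222),(402,222),(367,188),(367,256))])
E
```

```text
beaker ((256.6751708984375, 230.2483673095703), (33.06451416015625, 33.6420783996582), 43.07899856567383) [0.51257727 0.13950161 0.074     ]
yel ((299.7445983886719, 187.1098175048828), (32.84141159057617, 34.25859832763672), 168.22218322753906) [0.60534947 0.04850093 0.074     ]
yel ((348.05706787109375, 311.1591796875), (33.9092903137207, 34.572513580322266), 174.3874053955078) [ 0.34260796 -0.05198437  0.074     ]
grip ((365.692626953125, 263.8811340332031), (37.21018981933594, 8.510359764099121), 5.194429397583008) [ 0.43623974 -0.08363222  0.137     ]
[array([ 0.431, -0.046]), array([ 0.448, -0.048]), array([ 0.441, -0.121]), array([ 0.425, -0.119])]
block ((300.6455078125, 269.068359375), (27.751340866088867, 45.77375793457031), 85.42607879638672) [0.43268086 0.047895   0.032     ] [array([0.459, 0.1  ]), array([0.467, 0.   ]), array([ 0.406, -0.004]), array([0.399, 0.095])]Traceback (most recent call last):
  File "<stdin>", line 16, in <module>
  File "<stdin>", line 6, in big
ValueError: max() iterable argument is empty
```

View pics/crop.png

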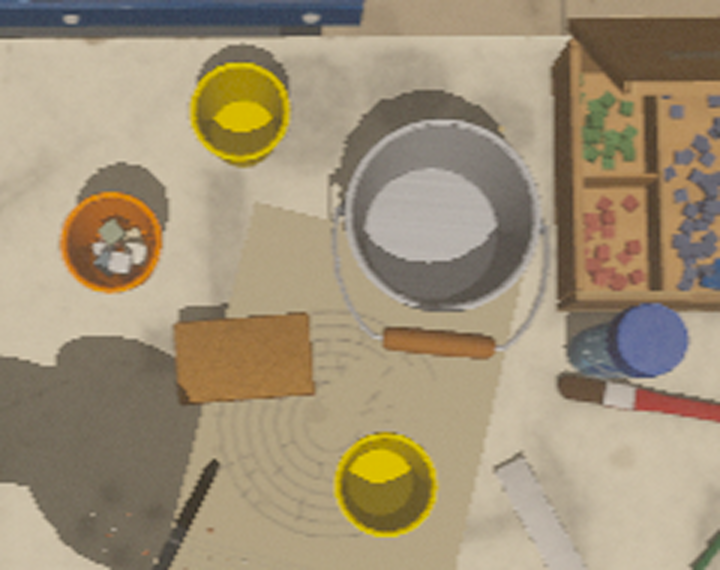

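Orange beaker confirmed: it holds the stone pieces. Next is the approach. The tool will be tilted 20° below horizontal, heading −60°, with the fingers horizontal, so that rolling about the tool axis pours.

```bash
cat >> h.py <<'E'
from scipy.spatial.transform import Rotation as Ro
def frame(z,y):
    z=np.array(z,float);z/=np.linalg.norm(z);y=np.array(y,float);y-=z*(y@z);y/=np.linalg.norm(y)
    return np.c_[np.cross(y,z),y,z]
def hz(az,el): a,e=np.radians([az,el]);return np.array([np.cos(e)*np.cos(a),np.cos(e)*np.sin(a),np.sin(e)])
def rotated(R,phi): return R@Ro.from_euler('z',phi,degrees=True).as_matrix()
def seq(targets,start=None):
    "targets: list of (grasp point, R); prints the move for each from the previous"
    o=env.get_obs()
    p=np.array(o['tool_pos']);R=Ro.from_euler('xyz',o['tool_rot'],degrees=True).as_matrix()
    if start is not None: p,R=start[0]-.164*start[1][:,2],start[1]
    for g,Rt in targets:
        q=np.array(g)-.164*Rt[:,2]
        x=R.T@(q-p)*100;w=Ro.from_matrix(R.T@Rt).as_rotvec(degrees=True)
        print('xyz',x.round(2).tolist(),'twist',w.round(1).tolist(),'d',np.linalg.norm(x).round(1),np.linalg.norm(w).round(1),'tcp',q.round(3))
        p,R=q,Rt
def st():
    o=env.get_obs();R=Ro.from_euler('xyz',o['tool_rot'],degrees=True).as_matrix()
    print('t',o['time_s'],'grasp',(o['tool_pos']+.164*R[:,2]).round(4),'z',R[:,2].round(3),'y',R[:,1].round(3),'q',o['qpos'].round(0),'w',o['grip_width'],o['grasp_force'])
B=np.array([.5126,.1395,0])
RB=frame(hz(-60,-20),hz(30,0))
E
python3 - <<'E'
from h import *
c=snap('top');s=snap('scene')
print('pail',ray(c,367.8,221.7,.095),'tape',ray(c,159.5,210,.025),'glue',ray(c,436,263,.14))
im=s['img'];h=cv2.cvtColor(im,cv2.COLOR_RGB2HSV);m=cv2.inRange(h,(5,150,100),(18,255,255));m2=m*0;m2[210:265,255:300]=m[210:265,255:300]
k=cv2.findNonZero(m2);x,y,w,hh=cv2.boundingRect(k);print('scene bbox',x,y,w,hh,'pred base,rim',proj(s,B),proj(s,B+[0,0,.074]))
print('scene pail rim c',proj(s,[*ray(c,367.8,221.7,.095)]))
z=np.array([0,0,1])
pre=(B+.033*z-.11*RB[:,2]+.10*z,RB)
seq([pre,(B+.033*z-.11*RB[:,2],RB),(B+.033*z,RB)])
E
```

```text
pail [ 0.52675499 -0.09349901  0.095     ] tape [0.56583621 0.36322846 0.025     ] glue [ 0.43735169 -0.22094704  0.14      ]
scene bbox 264 219 28 37 pred base,rim [278.30331648 249.65367668] [277.56493046 226.76695093]
scene pail rim c [367.0267151  248.46338428]
xyz [-28.9, -20.8, 17.78] twist [28.3, -65.9, 40.5] d 39.8 82.4 tcp [0.384 0.362 0.227]
xyz [9.4, -0.0, 3.42] twist [0.0, 0.0, 0.0] d 10.0 0.0 tcp [0.384 0.362 0.127]
xyz [-0.0, -0.0, 11.0] twist [0.0, 0.0, 0.0] d 11.0 0.0 tcp [0.436 0.273 0.089]
```

servo_tool(plan=[{"xyz":[-5,-4,3],"twist":[5,-12,7],"jaw":0},{"xyz":[-9,-6,5],"twist":[8,-18,11],"jaw":0},{"xyz":[-12,-9,7],"twist":[11,-26,16],"jaw":0},{"xyz":[-15,-11,9],"twist":[14,-33,20],"jaw":0},{"xyz":[-18,-13,11],"twist":[17,-40,25],"jaw":0},{"xyz":[-21,-15,13],"twist":[20,-46,28],"jaw":0},{"xyz":[-24,-17,15],"twist":[23,-53,33],"jaw":0},{"xyz":[-26,-19,16],"twist":[25,-59,36],"jaw":0},{"xyz":[-28,-20,17],"twist":[27,-63,39],"jaw":0},{"xyz":[-28.9,-20.8,17.8],"twist":[28.3,-65.9,40.5],"jaw":0}])

```text
time_s: 1.13
tool_pos: [0.3862, 0.3588, 0.2262]
tool_rot: [-173.5, 61.4, 130.9]
force: [-0.3, -0.1, -0.0]
grip_width: 0.087
grasp_force: 0.0
```

```bash
python3 - <<'E'
from h import *
st();z=np.array([0,0,1])
seq([(B+.033*z-.11*RB[:,2]+.06*z,RB),(B+.033*z-.11*RB[:,2],RB),(B+.033*z,RB)])
E
```

```text
t 1.1333 grasp [0.4658 0.2384 0.1482] z [ 0.485 -0.734 -0.476] y [ 0.816  0.575 -0.054] q [-75.  27.  16. 108.  46.  84. -43.] w 0.08697898521832091 0.0
xyz [3.68, 0.23, 1.5] twist [3.4, -8.3, 5.0] d 4.0 10.3 tcp [0.384 0.362 0.187]
xyz [5.64, -0.0, 2.05] twist [0.0, 0.0, 0.0] d 6.0 0.0 tcp [0.384 0.362 0.127]
xyz [-0.0, -0.0, 11.0] twist [0.0, 0.0, 0.0] d 11.0 0.0 tcp [0.436 0.273 0.089]
```

servo_tool(plan=[{"xyz":[2,0.1,0.8],"twist":[1.7,-4.2,2.5],"jaw":0},{"xyz":[3.7,0.2,1.5],"twist":[3.4,-8.3,5],"jaw":0},{"xyz":[3.7,0.2,1.5],"twist":[3.4,-8.3,5],"jaw":0},{"xyz":[3.7,0.2,1.5],"twist":[3.4,-8.3,5],"jaw":0}])

```text
time_s: 1.47
tool_pos: [0.3806, 0.3666, 0.1859]
tool_rot: [-179.2, 69.7, 121.3]
force: [1.0, 0.2, -0.2]
grip_width: 0.087
grasp_force: 0.0
```

servo_tool(plan=[{"xyz":[2,0,0.7],"twist":[0,0,0],"jaw":0},{"xyz":[4,0,1.4],"twist":[0,0,0],"jaw":0},{"xyz":[5.6,0,2],"twist":[0,0,0],"jaw":0},{"xyz":[5.6,0,2],"twist":[0,0,0],"jaw":0},{"xyz":[5.6,0,2],"twist":[0,0,0],"jaw":0}])

```text
time_s: 1.88
tool_pos: [0.3809, 0.3673, 0.1292]
tool_rot: [-179.9, 69.5, 120.5]
force: [0.4, 0.0, 0.6]
grip_width: 0.0873
grasp_force: 0.0
```

```bash
python3 - <<'E'
from h import *
st();z=np.array([0,0,1])
seq([(B+.033*z,RB)])
cv2.imwrite('pics/near.png',cv2.resize(snap('top')['img'][120:320,180:440,::-1],None,fx=3,fy=3,interpolation=2))
E
```

```text
t 1.8833 grasp [0.4587 0.2348 0.0719] z [ 0.474 -0.808 -0.35 ] y [ 0.862  0.506 -0.001] q [-77.  40.  16. 106.  45.  84. -56.] w 0.08729264626308535 0.0
xyz [-0.05, -0.06, 11.62] twist [0.4, -0.5, 0.2] d 11.6 0.6 tcp [0.436 0.273 0.089]
```

View pics/near.png

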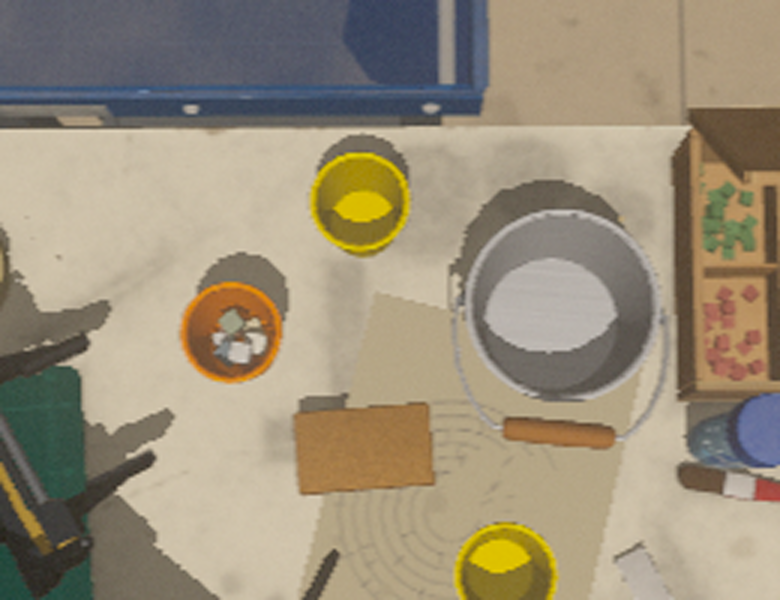

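The open fingers, tips at (85,345) and (150,460), are lined up with the orange beaker at (231,331) and nothing is in the way. I advance and grip.

servo_tool(plan=[{"xyz":[0,0,2],"twist":[0,0,0],"jaw":0},{"xyz":[0,0,4],"twist":[0,0,0],"jaw":0},{"xyz":[0,0,6],"twist":[0.4,-0.5,0.2],"jaw":0},{"xyz":[0,0,8],"twist":[0.4,-0.5,0.2],"jaw":0},{"xyz":[-0.05,0,10],"twist":[0.4,-0.5,0.2],"jaw":0},{"xyz":[-0.05,-0.05,11],"twist":[0.4,-0.5,0.2],"jaw":0},{"xyz":[-0.05,-0.05,11.6],"twist":[0.4,-0.5,0.2],"jaw":0},{"xyz":[-0.05,-0.05,11.6],"twist":[0.4,-0.5,0.2],"jaw":0},{"xyz":[-0.05,-0.05,11.6],"twist":[0.4,-0.5,0.2],"jaw":0}])

```text
time_s: 2.68
tool_pos: [0.4352, 0.2734, 0.0881]
tool_rot: [180.0, 70.1, 119.9]
force: [-0.7, 0.1, 0.2]
grip_width: 0.0869
grasp_force: 0.0
```

```bash
python3 - <<'E'
from h import *
st();z=np.array([0,0,1])
seq([(B+.033*z,RB)])
E
```

```text
t 2.6833 grasp [0.5122 0.1398 0.0322] z [ 0.47  -0.815 -0.341] y [0.866 0.499 0.   ] q [-71.  43.  20. 112.  51.  74. -58.] w 0.08688645052934452 0.0
xyz [-0.11, 0.01, 0.02] twist [-0.0, 0.1, -0.0] d 0.1 0.1 tcp [0.436 0.273 0.089]
```

servo_tool(plan=[{"xyz":[0,0,0],"twist":[0,0,0],"jaw":1},{"xyz":[0,0,0],"twist":[0,0,0],"jaw":1},{"xyz":[0,0,0],"twist":[0,0,0],"jaw":1},{"xyz":[0,0,0],"twist":[0,0,0],"jaw":1},{"xyz":[0,0,0],"twist":[0,0,0],"jaw":1},{"xyz":[0,0,0],"twist":[0,0,0],"jaw":1},{"xyz":[0,0,0],"twist":[0,0,0],"jaw":1},{"xyz":[0,0,0],"twist":[0,0,0],"jaw":1}], newtons=35)

```text
time_s: 3.35
tool_pos: [0.4352, 0.2731, 0.0878]
tool_rot: [-180.0, 70.1, 120.0]
force: [-0.1, 1.4, 0.2]
grip_width: 0.061
grasp_force: 33.1
```

```bash
cat >> h.py <<'E'
P=np.array([.5268,-.0935,0])
Z=np.array([0,0,1.])
up0=RB.T@Z
def mouth(R,g=.033,h=.074): return (h-g)*(R@up0)
E
python3 - <<'E'
from h import *
st()
for s in(1,-1):
    for phi in (60,90,110,130,150):
        R=rotated(RB,s*phi);u=R@up0
        print(s*phi,'tip',np.degrees(np.arccos(u[2])).round(0),'mouth off',mouth(R).round(3))
seq([(B+.035*Z+.18*Z,RB),(B+.035*Z+.18*Z,rotated(RB,15))])
E
```

```text
t 3.35 grasp [0.5123 0.1395 0.032 ] z [ 0.47  -0.815 -0.34 ] y [ 0.866  0.5   -0.   ] q [-71.  43.  20. 112.  51.  74. -58.] w 0.06103958140245624 33.075420083114295
60 tip 56.0 mouth off [-0.032 -0.011  0.023]
90 tip 83.0 mouth off [-0.04  -0.008  0.005]
110 tip 101.0 mouth off [-0.04  -0.003 -0.008]
130 tip 117.0 mouth off [-0.036  0.004 -0.018]
150 tip 130.0 mouth off [-0.029  0.012 -0.027]
-60 tip 56.0 mouth off [0.026 0.022 0.023]
-90 tip 83.0 mouth off [0.027 0.031 0.005]
-110 tip 101.0 mouth off [ 0.023  0.033 -0.008]
-130 tip 117.0 mouth off [ 0.015  0.034 -0.018]
-150 tip 130.0 mouth off [ 0.004  0.031 -0.027]
xyz [-17.24, 0.02, -6.2] twist [-0.0, 0.1, -0.0] d 18.3 0.1 tcp [0.436 0.273 0.271]
xyz [0.0, 0.0, 0.0] twist [-0.0, 0.0, 15.0] d 0.0 15.0 tcp [0.436 0.273 0.271]
```

servo_tool(plan=[{"xyz":[-0.7,0,-0.25],"twist":[0,0,0],"jaw":1},{"xyz":[-2,0,-0.7],"twist":[0,0,0],"jaw":1},{"xyz":[-4,0,-1.4],"twist":[0,0,0],"jaw":1},{"xyz":[-6.5,0,-2.3],"twist":[0,0,0],"jaw":1},{"xyz":[-9,0,-3.2],"twist":[0,0,0],"jaw":1},{"xyz":[-11.5,0,-4.1],"twist":[0,0,0],"jaw":1},{"xyz":[-14,0,-5],"twist":[0,0,0],"jaw":1},{"xyz":[-16,0,-5.7],"twist":[0,0,0],"jaw":1},{"xyz":[-17,0,-6.1],"twist":[0,0,0],"jaw":1},{"xyz":[-17.3,0,-6.2],"twist":[0,0,0],"jaw":1}])

```text
time_s: 4.18
tool_pos: [0.4357, 0.2721, 0.2731]
tool_rot: [179.7, 70.0, 119.6]
force: [-0.7, -0.1, -1.6]
grip_width: 0.0611
grasp_force: 33.5
```

servo_tool(plan=[{"xyz":[0,0,0],"twist":[0,0,4],"jaw":1},{"xyz":[0,0,0],"twist":[0,0,10],"jaw":1},{"xyz":[0,0,0],"twist":[0,0,10],"jaw":1},{"xyz":[0,0,0],"twist":[0,0,10],"jaw":1}])

```text
time_s: 4.52
tool_pos: [0.4351, 0.2721, 0.2704]
tool_rot: [155.0, 68.0, 93.1]
force: [-0.9, -0.5, -1.7]
grip_width: 0.061
grasp_force: 33.5
```

```bash
python3 - <<'E'
from h import *
st()
print(proj(snap('top','lift.png'),[.5126,.1395,.22]))
m=mouth(rotated(RB,115));g=P-[m[0],m[1],0]+[.012,.004,0]+.215*Z
print(g)
seq([(g,rotated(RB,10)),(g,rotated(RB,60)),(g,rotated(RB,125))])
E
```

```text
t 4.5167 grasp [0.512  0.1383 0.2147] z [ 0.469 -0.816 -0.339] y [0.883 0.441 0.159] q [-74.  23.  24. 112.  54.  86. -54.] w 0.061026931998722375 33.52127543039387
[246.47378931 218.95221696]
[ 0.57841262 -0.08827571  0.215     ]
xyz [-8.68, -4.17, 21.59] twist [-0.1, 0.2, 0.3] d 23.6 0.3 tcp [0.501 0.045 0.271]
xyz [0.0, 0.0, 0.0] twist [0.0, -0.0, 50.0] d 0.0 50.0 tcp [0.501 0.045 0.271]
xyz [0.0, 0.0, 0.0] twist [0.0, -0.0, 65.0] d 0.0 65.0 tcp [0.501 0.045 0.271]
```

servo_tool(plan=[{"xyz":[-0.3,-0.15,0.7],"twist":[0,0,0],"jaw":1},{"xyz":[-1,-0.5,2.5],"twist":[0,0,0],"jaw":1},{"xyz":[-2.1,-1,5.2],"twist":[0,0,0],"jaw":1},{"xyz":[-3.3,-1.6,8.2],"twist":[0,0,0],"jaw":1},{"xyz":[-4.5,-2.2,11.2],"twist":[0,0,0],"jaw":1},{"xyz":[-5.7,-2.7,14.2],"twist":[0,0,0],"jaw":1},{"xyz":[-6.9,-3.3,17.2],"twist":[0,0,0],"jaw":1},{"xyz":[-7.9,-3.8,19.7],"twist":[0,0,0],"jaw":1},{"xyz":[-8.5,-4.1,21.1],"twist":[0,0,0],"jaw":1},{"xyz":[-8.7,-4.2,21.6],"twist":[0,0,0],"jaw":1}])

```text
time_s: 5.4
tool_pos: [0.5009, 0.0415, 0.2717]
tool_rot: [154.6, 67.9, 92.5]
force: [0.1, -0.3, -2.2]
grip_width: 0.0613
grasp_force: 33.5
```

servo_tool(plan=[{"xyz":[0,0,0],"twist":[0,0,3],"jaw":1},{"xyz":[0,0,0],"twist":[0,0,8],"jaw":1},{"xyz":[0,0,0],"twist":[0,0,14],"jaw":1},{"xyz":[0,0,0],"twist":[0,0,20],"jaw":1},{"xyz":[0,0,0],"twist":[0,0,26],"jaw":1},{"xyz":[0,0,0],"twist":[0,0,32],"jaw":1},{"xyz":[0,0,0],"twist":[0,0,38],"jaw":1},{"xyz":[0,0,0],"twist":[0,0,44],"jaw":1},{"xyz":[0,0,0],"twist":[0,0,48],"jaw":1},{"xyz":[0,0,0],"twist":[0,0,50],"jaw":1}])

```text
time_s: 6.23
tool_pos: [0.5013, 0.0468, 0.2716]
tool_rot: [112.7, 27.9, 41.2]
force: [-0.5, 0.2, -2.8]
grip_width: 0.0609
grasp_force: 33.5
```

```bash
python3 - <<'E'
from h import *
st()
snap('scene','pre.png')
m=mouth(rotated(RB,115));g=P-[m[0],m[1],0]+[.012,.004,0]+.215*Z
seq([(g,rotated(RB,85)),(g,rotated(RB,130))])
E
```

```text
t 6.2333 grasp [ 0.5786 -0.0866  0.2158] z [ 0.472 -0.813 -0.34 ] y [ 0.579 -0.005  0.815] q [ -63.   15.   37.  125.   71.   67. -103.] w 0.06086316373399674 33.538671672286
xyz [-0.06, -0.04, 0.15] twist [0.1, -0.1, 24.9] d 0.2 24.9 tcp [0.501 0.045 0.271]
xyz [-0.0, -0.0, -0.0] twist [0.0, -0.0, 45.0] d 0.0 45.0 tcp [0.501 0.045 0.271]
```

View pics/pre.png

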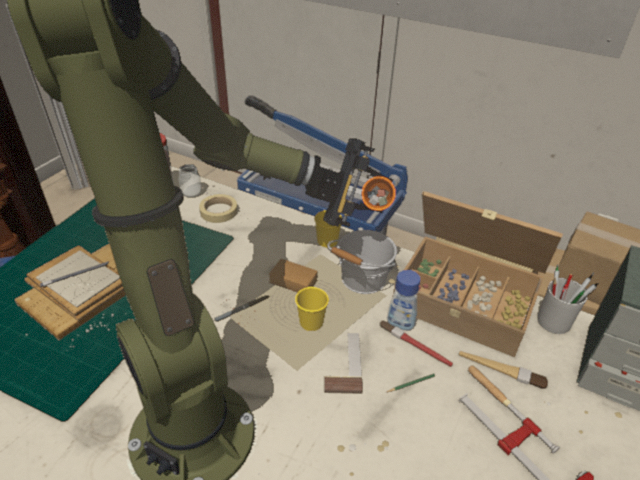

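The beaker is over the pail, tilted with its mouth at (378,195). The pail and its grip are undisturbed. This roll uses up joint 7's range (−103 so far), so I fit the arm's kinematics from the logged samples to choose the pour pose.

```bash
cat > kin.py <<'E'
import numpy as np, itertools
from scipy.spatial.transform import Rotation as Ro
from scipy.optimize import least_squares
S=[([-75.739,18.392,-4.016,83.108,1.295,78.541,-3.26],[.151,.632,.4045],[-179.9,0,166.547]),
([-75,27,16,108,46,84,-43],[.3862,.3588,.2262],[-173.5,61.4,130.9]),
([-77,40,16,106,45,84,-56],[.3809,.3673,.1292],[-179.9,69.5,120.5]),
([-71,43,20,112,51,74,-58],[.4352,.2734,.0881],[180,70.1,119.9]),
([-74,23,24,112,54,86,-54],[.4351,.2721,.2704],[155,68,93.1]),
([-63,15,37,125,71,67,-103],[.5013,.0468,.2716],[112.7,27.9,41.2])]
LO=np.array([-163.93,-17.29,-79.2,3.27,-89.18,5.43,-154.24]);HI=np.array([163.93,119.83,71.16,140.29,269.18,117.66,154.24])
def fk(q,s,L,o=None):
    R=np.eye(3);p=np.array([0,0,L[0]])
    for i in range(7):
        R=R@Ro.from_euler('z' if i%2==0 else 'y',s[i]*q[i],degrees=True).as_matrix()
        if i in(1,3,5): p=p+R[:,2]*L[(i+1)//2]
    return p,R@Ro.from_euler('z',s[7],degrees=True).as_matrix()
best=[]
for s3,s5,s7 in itertools.product((1,-1),repeat=3):
    for o in (90,-90):
        s=[-1,1,s3,1,s5,1,s7,o]
        e=sum(Ro.from_matrix(fk(q,s,[0]*4)[1].T@Ro.from_euler('xyz',r,degrees=True).as_matrix()).magnitude() for q,p,r in S)
        best.append((np.degrees(e)/6,s))
best.sort(key=lambda b:b[0]);s=best[0][1]
f=lambda L:np.ravel([fk(q,s,L)[0]-p for q,p,_ in S])
L=least_squares(f,[.3,.4,.4,.1]).x
def ik(p,R,q0):
    def g(q):
        a,b=fk(q,s,L);return np.r_[(a-p)*10,Ro.from_matrix(b.T@R).as_rotvec()*3,(q-q0)*2e-4]
    r=least_squares(g,np.clip(q0,LO+1,HI-1),bounds=(LO,HI));a,b=fk(r.x,s,L)
    return r.x,np.linalg.norm(a-p)*1000,np.degrees(Ro.from_matrix(b.T@R).magnitude())
E
python3 - <<'E'
from h import *
import kin
print(kin.best[0],kin.best[1][0],kin.L,abs(kin.f(kin.L)).max())
def run(az,el,sgn,phis,z=.215):
    q=env.get_obs()['qpos']
    R0=RB
    for phi in phis:
        # tool axis az/el with roll phi
        R=rotated(frame(hz(az,el),hz(az+90,0)),sgn*phi)
        u=R@up0;m=mouth(R)
        g=P-[m[0],m[1],0]-.012*np.array([u[0],u[1],0])+z*Z
        q,dp,da=kin.ik(g-.164*R[:,2],R,q)
        print(az,el,sgn*phi,'tip',int(np.degrees(np.arccos(u[2]))),q.round(0),round(dp,1),round(da,1))
run(-60,-20,1,(60,90,105,125))
run(-60,-20,-1,(60,90,125))
run(-90,-20,1,(60,90,125))
run(-90,-20,-1,(60,90,125))
run(-90,0,-1,(60,90,125));run(-30,-20,1,(60,90,125))
E
```

```text
(np.float64(0.5613785641729038), [-1, 1, -1, 1, -1, 1, -1, 90]) 39.12518897720951 [0.25079659 0.48986945 0.51884963 0.21680936] 0.02292324495222109
-60 -20 60 tip 56 [ -64.   15.   37.  126.   71.   68. -104.] 0.0 0.0
-60 -20 90 tip 83 [ -65.   16.   39.  125.   70.   67. -133.] 0.0 0.0
-60 -20 105 tip 96 [ -65.   16.   40.  125.   71.   66. -148.] 0.0 0.0
-60 -20 125 tip 112 [ -89.   31.   71.  124.   53.   51. -154.] 7.9 3.2
-60 -20 -60 tip 56 [-65.   4.  35. 136.  75.  73.  13.] 0.0 0.0
-60 -20 -90 tip 83 [-64.   3.  35. 137.  76.  73.  43.] 0.0 0.0
-60 -20 -125 tip 112 [-62.   5.  35. 136.  77.  71.  78.] 0.0 0.0
-90 -20 60 tip 56 [-52.  32.  35. 102.  47.  83. -98.] 0.0 0.0
-90 -20 90 tip 83 [ -54.   34.   40.  102.   45.   81. -126.] 0.0 0.0
-90 -20 125 tip 112 [ -65.   41.   56.  104.   37.   74. -154.] 0.0 0.0
-90 -20 -60 tip 56 [-49.  23.  24. 113.  51.  88.  14.] 0.0 0.0
-90 -20 -90 tip 83 [-46.  21.  21. 115.  52.  89.  43.] 0.0 0.0
-90 -20 -125 tip 112 [-42.  21.  18. 114.  54.  89.  78.] 0.0 0.0
-90 0 -60 tip 61 [-49.  37.  23. 113.  58.  95.   4.] 0.0 0.0
-90 0 -90 tip 90 [-46.  36.  19. 114.  59.  97.  33.] 0.0 0.0
-90 0 -125 tip 122 [-42.  36.  15. 113.  60.  99.  67.] 0.0 0.0
-30 -20 60 tip 56 [-63.  -5.  36. 140.  95.  57. -99.] 37.3 4.9
-30 -20 90 tip 83 [ -63.   -5.   36.  140.   97.   56. -131.] 30.9 4.0
-30 -20 125 tip 112 [ -87.  -17.   60.  140.   98.   63. -154.] 31.7 6.6
```

```bash
cat >> h.py <<'E'
def RD(az,el,phi): return rotated(frame(hz(az,el),hz(az+90,0)),phi)
E
python3 - <<'E'
from h import *
R=RD(-90,-20,-120);u=R@up0;m=mouth(R)
g=P-[m[0],m[1],0]-.012*np.array([u[0],u[1],0])+.235*Z
print(g,m,u)
seq([(g,RD(-90,-20,20)),(g,RD(-90,-20,-50)),(g,RD(-90,-20,-90)),(g,RD(-90,-20,-130))])
E
```

```text
[ 0.48366872 -0.11905081  0.235     ] [ 0.0333657   0.01976572 -0.01330587] [ 0.81379768  0.48209071 -0.32453333]
xyz [-2.77, 0.58, -0.54] twist [21.9, -18.3, -29.0] d 2.9 40.7 tcp [0.484 0.035 0.291]
xyz [-0.0, 0.0, -0.0] twist [-0.0, 0.0, -70.0] d 0.0 70.0 tcp [0.484 0.035 0.291]
xyz [0.0, 0.0, 0.0] twist [-0.0, -0.0, -40.0] d 0.0 40.0 tcp [0.484 0.035 0.291]
xyz [0.0, 0.0, 0.0] twist [0.0, 0.0, -40.0] d 0.0 40.0 tcp [0.484 0.035 0.291]
```

```bash
python3 - <<'E'
from h import *
seq([(np.array([.477,-.123,.235]),RD(-90,-20,20))])
E
```

```text
xyz [-3.44, 0.19, -0.53] twist [21.9, -18.3, -29.0] d 3.5 40.7 tcp [0.477 0.031 0.291]
```

servo_tool(plan=[{"xyz":[-0.3,0,-0.05],"twist":[1.7,-1.4,-2.2],"jaw":1},{"xyz":[-0.9,0.05,-0.15],"twist":[5,-4.2,-6.6],"jaw":1},{"xyz":[-1.5,0.1,-0.2],"twist":[8.4,-7,-11.1],"jaw":1},{"xyz":[-2,0.1,-0.3],"twist":[12,-10,-16],"jaw":1},{"xyz":[-2.5,0.15,-0.4],"twist":[15.5,-13,-20.5],"jaw":1},{"xyz":[-3,0.2,-0.5],"twist":[19,-16,-25],"jaw":1},{"xyz":[-3.3,0.2,-0.5],"twist":[21,-17.5,-27.8],"jaw":1},{"xyz":[-3.4,0.2,-0.5],"twist":[21.9,-18.3,-29],"jaw":1}])

```text
time_s: 6.95
tool_pos: [0.4777, 0.0305, 0.2911]
tool_rot: [137.0, 62.3, 43.3]
force: [0.3, -0.2, -1.9]
grip_width: 0.0612
grasp_force: 33.5
```

servo_tool(plan=[{"xyz":[0,0,0],"twist":[0,0,-3],"jaw":1},{"xyz":[0,0,0],"twist":[0,0,-9],"jaw":1},{"xyz":[0,0,0],"twist":[0,0,-16],"jaw":1},{"xyz":[0,0,0],"twist":[0,0,-23],"jaw":1},{"xyz":[0,0,0],"twist":[0,0,-30],"jaw":1},{"xyz":[0,0,0],"twist":[0,0,-37],"jaw":1},{"xyz":[0,0,0],"twist":[0,0,-44],"jaw":1},{"xyz":[0,0,0],"twist":[0,0,-51],"jaw":1},{"xyz":[0,0,0],"twist":[0,0,-57],"jaw":1},{"xyz":[0,0,0],"twist":[0,0,-60],"jaw":1}])

```text
time_s: 7.78
tool_pos: [0.4775, 0.0303, 0.2909]
tool_rot: [-119.3, 45.7, 158.1]
force: [-0.1, 0.5, -2.0]
grip_width: 0.0611
grasp_force: 33.5
```

```bash
python3 - <<'E'
from h import *
st();snap('top','over.png')
g=np.array([.477,-.123,.235])
seq([(g,RD(-90,-20,-90)),(g,RD(-90,-20,-130))])
E
```

```text
t 7.7833 grasp [ 0.4775 -0.1238  0.235 ] z [ 0.    -0.94  -0.341] y [ 0.762  0.221 -0.609] q [-53.  19.  31. 116.  52.  88.  -3.] w 0.061123668362882355 33.488023584504845
xyz [0.04, -0.03, -0.08] twist [-0.1, 0.0, -49.6] d 0.1 49.6 tcp [0.477 0.031 0.291]
xyz [0.0, 0.0, 0.0] twist [0.0, 0.0, -40.0] d 0.0 40.0 tcp [0.477 0.031 0.291]
```

View pics/over.png

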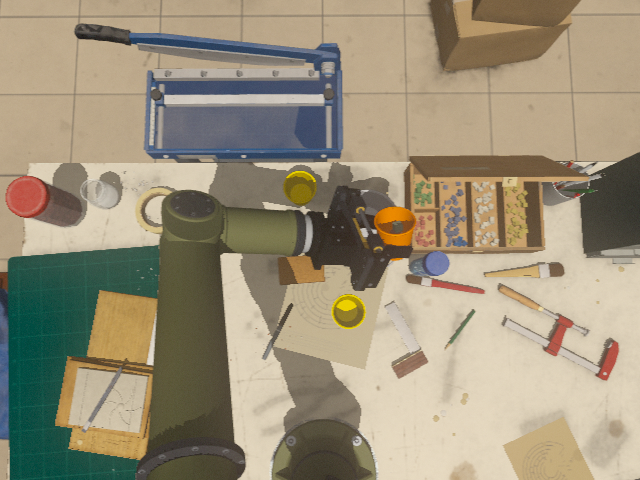

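The beaker is held tilted at (395,222) over the pail and is still full. I now tip it further, slowly.

servo_tool(plan=[{"xyz":[0,0,0],"twist":[0,0,-4],"jaw":1},{"xyz":[0,0,0],"twist":[0,0,-10],"jaw":1},{"xyz":[0,0,0],"twist":[0,0,-17],"jaw":1},{"xyz":[0,0,0],"twist":[0,0,-24],"jaw":1},{"xyz":[0,0,0],"twist":[0,0,-31],"jaw":1},{"xyz":[0,0,0],"twist":[0,0,-37],"jaw":1},{"xyz":[0,0,0],"twist":[0,0,-43],"jaw":1},{"xyz":[0,0,0],"twist":[0,0,-48],"jaw":1},{"xyz":[0,0,0],"twist":[0,0,-52],"jaw":1},{"xyz":[0,0,0],"twist":[0,0,-55],"jaw":1}])

```text
time_s: 8.67
tool_pos: [0.4775, 0.0302, 0.2909]
tool_rot: [-110.0, -4.9, -178.2]
force: [0.1, 0.2, -2.1]
grip_width: 0.0612
grasp_force: 33.5
```

servo_tool(plan=[{"xyz":[0,0,0],"twist":[0,0,-2.5],"jaw":1},{"xyz":[0,0,0],"twist":[0,0,-5],"jaw":1},{"xyz":[0,0,0],"twist":[0,0,-7.5],"jaw":1},{"xyz":[0,0,0],"twist":[0,0,-10],"jaw":1},{"xyz":[0,0,0],"twist":[0,0,-12.5],"jaw":1},{"xyz":[0,0,0],"twist":[0,0,-15],"jaw":1},{"xyz":[0,0,0],"twist":[0,0,-17.5],"jaw":1},{"xyz":[0,0,0],"twist":[0,0,-20],"jaw":1},{"xyz":[0,0,0],"twist":[0,0,-22.5],"jaw":1},{"xyz":[0,0,0],"twist":[0,0,-25],"jaw":1}])

```text
time_s: 9.5
tool_pos: [0.4775, 0.0302, 0.2909]
tool_rot: [-112.7, -28.2, -168.8]
force: [-1.1, -0.3, -1.6]
grip_width: 0.0611
grasp_force: 33.5
```

servo_tool(plan=[{"xyz":[0,0,0],"twist":[0,0,-2.5],"jaw":1},{"xyz":[0,0,0],"twist":[0,0,-5],"jaw":1},{"xyz":[0,0,0],"twist":[0,0,-7.5],"jaw":1},{"xyz":[0,0,0],"twist":[0,0,-10],"jaw":1},{"xyz":[0,0,0],"twist":[0,0,-13],"jaw":1},{"xyz":[0,0,0],"twist":[0,0,-16],"jaw":1},{"xyz":[0,0,0],"twist":[0,0,-19],"jaw":1},{"xyz":[0,0,0],"twist":[0,0,-20],"jaw":1},{"xyz":[0,0,0],"twist":[0,0,-20],"jaw":1},{"xyz":[0,0,0],"twist":[0,0,-20],"jaw":1}])

```text
time_s: 10.33
tool_pos: [0.4775, 0.0297, 0.2912]
tool_rot: [-119.4, -46.1, -158.0]
force: [-0.2, -0.6, -1.5]
grip_width: 0.0612
grasp_force: 33.5
```

```bash
python3 - <<'E'
from h import *
st();c=snap('top');s=snap('scene')
a=cv2.resize(c['img'][150:330,300:460],(480,540),interpolation=2)
b=cv2.resize(s['img'][170:290,310:400],None,fx=3.5,fy=4.5,interpolation=2)
cv2.imwrite('pics/pour.png',np.hstack([a,b])[:,:,::-1]); print(np.hstack([a,b]).shape)
E
```

```text
t 10.3333 grasp [ 0.4773 -0.1245  0.2353] z [-0.001 -0.94  -0.34 ] y [-0.765  0.22  -0.605] q [-46.  18.  22. 116.  54.  90.  95.] w 0.061221427266588226 33.48153080820339
(540, 795, 3)
```

View pics/pour.png

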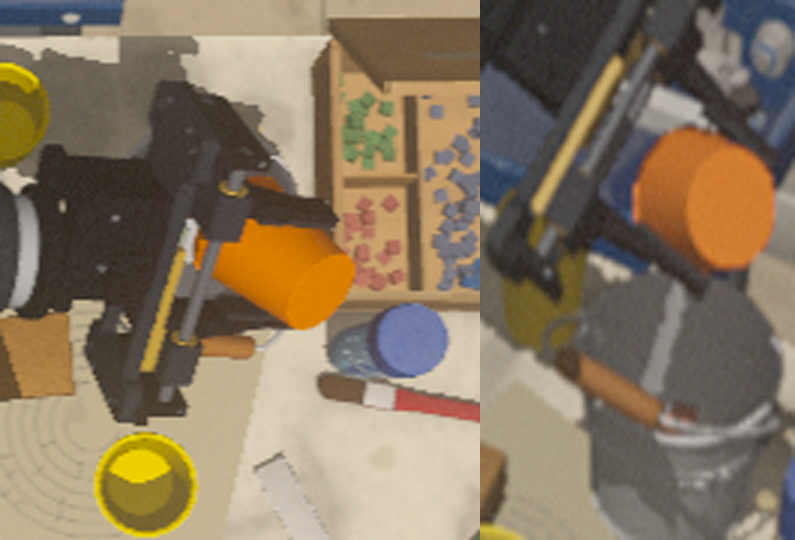

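The beaker is upside down over the pail; the grip and the pail are undisturbed. I give it one more wobble, then move aside and look in.

servo_tool(plan=[{"xyz":[0,0,0],"twist":[0,0,-5],"jaw":1},{"xyz":[0,0,0],"twist":[0,0,-12],"jaw":1},{"xyz":[0,0,0],"twist":[0,0,-6],"jaw":1},{"xyz":[0,0,0],"twist":[0,0,-12],"jaw":1},{"xyz":[0,0,0],"twist":[0,0,-12],"jaw":1},{"xyz":[0,0,0],"twist":[0,0,-6],"jaw":1},{"xyz":[0,0,0],"twist":[0,0,0],"jaw":1},{"xyz":[0,0,0],"twist":[0,0,7],"jaw":1},{"xyz":[0,0,0],"twist":[0,0,14],"jaw":1},{"xyz":[0,0,0],"twist":[0,0,21],"jaw":1}])

```text
time_s: 11.27
tool_pos: [0.4774, 0.0294, 0.2912]
tool_rot: [-112.4, -26.7, -169.6]
force: [0.1, 0.2, -0.7]
grip_width: 0.0608
grasp_force: 33.5
```

```bash
python3 - <<'E'
from h import *
import kin
st()
q=env.get_obs()['qpos']
a=B+.24*Z
for R,g in((RD(-90,-20,-50),a),(RD(-90,-20,0),a),(RD(-60,-20,0),a)):
    q,dp,da=kin.ik(g-.164*R[:,2],R,q);print(q.round(0),dp,da)
g=np.array([.477,-.123,.235])
seq([(np.array([.49,0.01,.26]),RD(-90,-20,-60)),(a,RD(-75,-20,0)),(a,RB)])
E
```

```text
t 11.2667 grasp [ 0.4771 -0.1248  0.2353] z [-0.002 -0.94  -0.341] y [-0.478  0.3   -0.826] q [-48.  18.  24. 116.  54.  90.  74.] w 0.06082661075567262 33.46559184399666
[-65.  38.  29.  88.  36. 103.   9.] 0.0029655575816575773 0.001013188423143842
[-72.  41.  40.  88.  31. 100. -36.] 0.0018157042453604928 0.0006747540312612173
[-84.  24.  36. 111.  51.  84. -40.] 0.0025434040297880266 0.000669686425092434
xyz [-2.15, 1.38, -13.52] twist [-0.1, -0.1, 58.5] d 13.8 58.5 tcp [0.49  0.164 0.316]
xyz [4.56, 4.44, -10.99] twist [-12.7, -7.3, 54.6] d 12.7 56.5 tcp [0.473 0.288 0.296]
xyz [-0.18, -3.99, 0.49] twist [-14.1, 0.0, -5.1] d 4.0 15.0 tcp [0.436 0.273 0.296]
```

servo_tool(plan=[{"xyz":[-0.1,0.1,-0.8],"twist":[0,0,4],"jaw":1},{"xyz":[-0.4,0.2,-2.5],"twist":[0,0,10],"jaw":1},{"xyz":[-0.7,0.4,-4.5],"twist":[0,0,17],"jaw":1},{"xyz":[-1.1,0.7,-6.5],"twist":[0,0,24],"jaw":1},{"xyz":[-1.4,0.9,-8.5],"twist":[0,0,31],"jaw":1},{"xyz":[-1.7,1.1,-10.5],"twist":[0,0,38],"jaw":1},{"xyz":[-2,1.3,-12],"twist":[0,0,45],"jaw":1},{"xyz":[-2.1,1.4,-13],"twist":[0,0,52],"jaw":1},{"xyz":[-2.2,1.4,-13.5],"twist":[0,0,57],"jaw":1},{"xyz":[-2.2,1.4,-13.5],"twist":[0,0,58.5],"jaw":1}])

```text
time_s: 12.1
tool_pos: [0.4903, 0.166, 0.3156]
tool_rot: [-112.7, 27.9, 169.0]
force: [1.2, -1.3, -1.6]
grip_width: 0.0613
grasp_force: 33.5
```

servo_tool(plan=[{"xyz":[0.4,0.4,-1],"twist":[-1.2,-0.7,5],"jaw":1},{"xyz":[1,1,-2.5],"twist":[-2.5,-1.5,11],"jaw":1},{"xyz":[1.6,1.6,-4],"twist":[-4,-2.3,17.5],"jaw":1},{"xyz":[2.3,2.3,-5.5],"twist":[-5.5,-3.2,24],"jaw":1},{"xyz":[2.9,2.8,-7],"twist":[-7,-4.1,30.5],"jaw":1},{"xyz":[3.5,3.4,-8.5],"twist":[-8.6,-5,37],"jaw":1},{"xyz":[4,3.9,-9.7],"twist":[-10.1,-5.8,43.5],"jaw":1},{"xyz":[4.4,4.3,-10.6],"twist":[-11.6,-6.7,50],"jaw":1},{"xyz":[4.6,4.4,-11],"twist":[-12.7,-7.3,54.6],"jaw":1},{"xyz":[4.6,4.4,-11],"twist":[-12.7,-7.3,54.6],"jaw":1}])

```text
time_s: 12.93
tool_pos: [0.4711, 0.2902, 0.2951]
tool_rot: [-179.1, 69.9, 106.1]
force: [0.2, 0.6, -1.0]
grip_width: 0.0612
grasp_force: 33.5
```

```bash
python3 - <<'E'
from h import *
st();c=snap('top')
cv2.imwrite('pics/after.png',cv2.resize(c['img'][150:330,220:460,::-1],None,fx=3.3,fy=3.3,interpolation=2))
a=B+.24*Z
seq([(a,RB),(B+.034*Z,RB)])
E
```

```text
t 12.9333 grasp [0.5112 0.1415 0.2389] z [ 0.245 -0.907 -0.343] y [ 0.965  0.262 -0.006] q [-72.  30.  28. 100.  44.  95. -41.] w 0.06119898875142085 33.47027698866441
xyz [-0.25, -3.89, 0.57] twist [-14.1, -0.1, -4.6] d 3.9 14.9 tcp [0.436 0.273 0.296]
xyz [19.36, -0.0, 7.05] twist [0.0, 0.0, 0.0] d 20.6 0.0 tcp [0.436 0.273 0.09 ]
```

View pics/after.png

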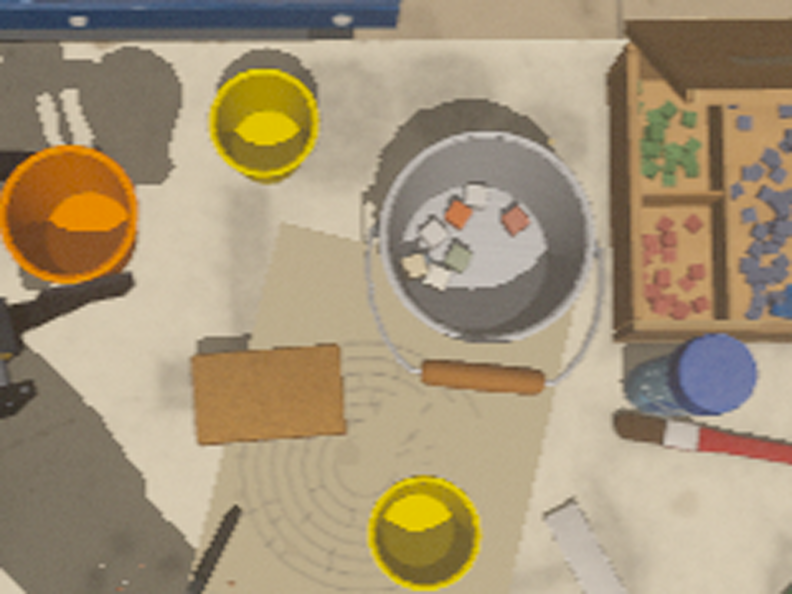

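The beaker looks empty. I count seven pieces in the pail: (477,194), (457,213), (515,220), (432,233), (413,266), (458,257), (437,277). I look for the eighth, a slate-coloured one.

```bash
python3 - <<'E'
from h import *
c=snap('top');im=c['img']
f=lambda a,s:cv2.resize(a,s,interpolation=cv2.INTER_CUBIC)
e=lambda a:np.clip((a.astype(float)/255)**.6*255,0,255).astype(np.uint8)
o=cv2.imread('pics/top0.png')[:,:,::-1]
row=[f(e(im[185:260,330:405]),(400,400)),f(e(im[190:242,216:268]),(400,400))]
cv2.imwrite('pics/zoom.png',np.hstack(row)[:,:,::-1])
d=cv2.absdiff(im,cv2.imread('pics/top0.png')[:,:,::-1]).max(2)
m=(d>50).astype(np.uint8)
n,l,s,ce=cv2.connectedComponentsWithStats(m)
print([(ce[i].round(0).tolist(),int(s[i,4])) for i in range(1,n) if 8<s[i,4]<150 and ce[i][0]>260])
E
```

```text
[([358.0, 214.0], 56), ([375.0, 216.0], 59), ([347.0, 228.0], 60), ([358.0, 224.0], 18), ([351.0, 235.0], 14), ([321.0, 365.0], 131), ([353.0, 417.0], 21)]
```

View pics/zoom.png

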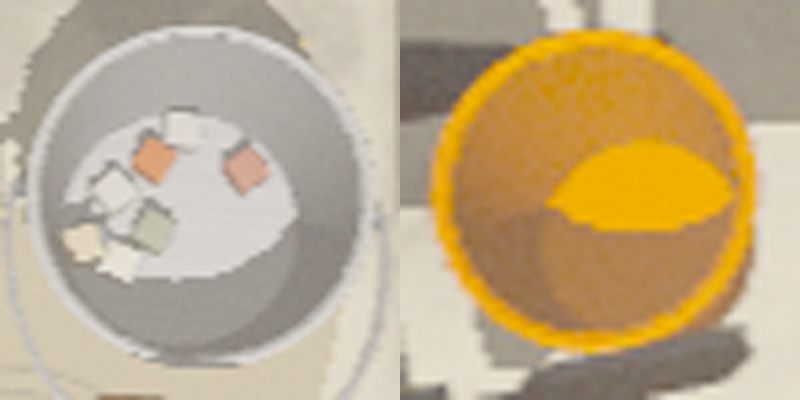

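The eighth, a grey piece, shows at (75,212) on the pail's left side. The beaker is empty and nothing lies outside. I set the beaker back down where it stood.

servo_tool(plan=[{"xyz":[0,-0.6,0.1],"twist":[-2.5,0,-0.8],"jaw":1},{"xyz":[-0.1,-1.6,0.2],"twist":[-6,0,-2],"jaw":1},{"xyz":[-0.2,-2.8,0.4],"twist":[-10,0,-3.3],"jaw":1},{"xyz":[-0.2,-3.6,0.5],"twist":[-13,-0.1,-4.2],"jaw":1},{"xyz":[-0.25,-3.9,0.6],"twist":[-14.1,-0.1,-4.6],"jaw":1},{"xyz":[-0.25,-3.9,0.6],"twist":[-14.1,-0.1,-4.6],"jaw":1},{"xyz":[-0.25,-3.9,0.6],"twist":[-14.1,-0.1,-4.6],"jaw":1}])

```text
time_s: 13.62
tool_pos: [0.4365, 0.2714, 0.2967]
tool_rot: [179.9, 69.9, 119.7]
force: [0.2, -1.0, -0.2]
grip_width: 0.0612
grasp_force: 33.5
```

servo_tool(plan=[{"xyz":[1,0,0.35],"twist":[0,0,0],"jaw":1},{"xyz":[3,0,1.1],"twist":[0,0,0],"jaw":1},{"xyz":[5.5,0,2],"twist":[0,0,0],"jaw":1},{"xyz":[8,0,2.9],"twist":[0,0,0],"jaw":1},{"xyz":[10.5,0,3.8],"twist":[0,0,0],"jaw":1},{"xyz":[13,0,4.7],"twist":[0,0,0],"jaw":1},{"xyz":[15,0,5.4],"twist":[0,0,0],"jaw":1},{"xyz":[16,0,5.8],"twist":[0,0,0],"jaw":1},{"xyz":[16.5,0,6],"twist":[0,0,0],"jaw":1},{"xyz":[16.5,0,6],"twist":[0,0,0],"jaw":1}])

```text
time_s: 14.45
tool_pos: [0.4362, 0.2718, 0.1198]
tool_rot: [-179.8, 70.1, 120.0]
force: [0.4, -0.1, -1.2]
grip_width: 0.061
grasp_force: 33.5
```

```bash
python3 - <<'E'
from h import *
st();seq([(B+.0325*Z,RB)])
E
```

```text
t 14.45 grasp [0.5129 0.138  0.0638] z [ 0.467 -0.816 -0.341] y [ 0.867  0.498 -0.001] q [-73.  40.  23. 112.  50.  75. -55.] w 0.06100977585717393 33.469264836312504
xyz [2.98, 0.0, 0.94] twist [-0.2, 0.1, 0.0] d 3.1 0.2 tcp [0.436 0.273 0.089]
```

servo_tool(plan=[{"xyz":[0.8,0,0.25],"twist":[0,0,0],"jaw":1},{"xyz":[1.6,0,0.5],"twist":[-0.2,0.1,0],"jaw":1},{"xyz":[2.3,0,0.75],"twist":[-0.2,0.1,0],"jaw":1},{"xyz":[2.8,0,0.9],"twist":[-0.2,0.1,0],"jaw":1},{"xyz":[3,0,0.95],"twist":[-0.2,0.1,0],"jaw":1},{"xyz":[3,0,0.95],"twist":[-0.2,0.1,0],"jaw":1},{"xyz":[3,0,0.95],"twist":[-0.2,0.1,0],"jaw":1}])

```text
time_s: 15.03
tool_pos: [0.4354, 0.2733, 0.0894]
tool_rot: [179.7, 69.9, 119.8]
force: [-0.1, 0.3, -1.3]
grip_width: 0.0611
grasp_force: 33.5
```

```bash
python3 - <<'E'
from h import *
st();print(env.get_obs()['force']);seq([(B+.0325*Z,RB)])
E
```

```text
t 15.0333 grasp [0.5126 0.14   0.033 ] z [ 0.471 -0.812 -0.344] y [0.865 0.501 0.002] q [-73.  43.  22. 112.  50.  73. -58.] w 0.06107511115041025 33.46961086266674
[-0.11137686  0.31638357 -1.25634223]
xyz [0.07, -0.0, 0.06] twist [0.1, -0.1, -0.1] d 0.1 0.2 tcp [0.436 0.273 0.089]
```

servo_tool(plan=[{"xyz":[0.1,0,0.04],"twist":[0,0,0],"jaw":1},{"xyz":[0.1,0,0.04],"twist":[0,0,0],"jaw":1},{"xyz":[0.1,0,0.04],"twist":[0,0,0],"jaw":0.5},{"xyz":[0.1,0,0.04],"twist":[0,0,0],"jaw":0.2},{"xyz":[0.1,0,0.04],"twist":[0,0,0],"jaw":0},{"xyz":[0.1,0,0.04],"twist":[0,0,0],"jaw":0},{"xyz":[0.1,0,0.04],"twist":[0,0,0],"jaw":0},{"xyz":[0.1,0,0.04],"twist":[0,0,0],"jaw":0},{"xyz":[0.1,0,0.04],"twist":[0,0,0],"jaw":0},{"xyz":[0.1,0,0.04],"twist":[0,0,0],"jaw":0}])

```text
time_s: 15.87
tool_pos: [0.4353, 0.2732, 0.0882]
tool_rot: [179.8, 69.9, 119.8]
force: [0.3, -0.3, -0.3]
grip_width: 0.0862
grasp_force: 0.0
```

servo_tool(plan=[{"xyz":[0,0,-1],"twist":[0,0,0],"jaw":0},{"xyz":[0,0,-2.5],"twist":[0,0,0],"jaw":0},{"xyz":[0,0,-4.5],"twist":[0,0,0],"jaw":0},{"xyz":[0,0,-6.5],"twist":[0,0,0],"jaw":0},{"xyz":[0,0,-8.5],"twist":[0,0,0],"jaw":0},{"xyz":[0,0,-10.5],"twist":[0,0,0],"jaw":0},{"xyz":[0,0,-12],"twist":[0,0,0],"jaw":0},{"xyz":[-4,0,-13.5],"twist":[0,0,0],"jaw":0},{"xyz":[-8,0,-15],"twist":[0,0,0],"jaw":0},{"xyz":[-12,0,-16],"twist":[0,0,0],"jaw":0}])

```text
time_s: 16.7
tool_pos: [0.3794, 0.3687, 0.2554]
tool_rot: [-179.9, 69.9, 120.3]
force: [0.4, 1.7, 1.2]
grip_width: 0.0869
grasp_force: 0.0
```

```bash
python3 - <<'E'
from h import *
import kin
st();c=snap('top');s=snap('scene')
cv2.imwrite('pics/placed.png',np.hstack([cv2.resize(c['img'][170:290,220:320],(400,480)),cv2.resize(s['img'][190:290,240:323],(400,480))])[:,:,::-1])
hsv=cv2.cvtColor(c['img'],cv2.COLOR_RGB2HSV)
m=cv2.inRange(hsv,(5,90,50),(20,255,220))[250:280,335:400]
cs,_=cv2.findContours(m,0,1);r=cv2.minAreaRect(max(cs,key=cv2.contourArea));ctr=(r[0][0]+335,r[0][1]+250)
print('grip',ctr,r[1:],ray(c,*ctr,.137),proj(s,ray(c,*ctr,.137)))
m=cv2.inRange(hsv,(5,150,100),(18,255,255))[200:260,230:290]
e=cv2.fitEllipse(cv2.convexHull(cv2.findNonZero(m)));print('beaker',e)
for yaw in(-6,-96,84,174):
  for el in (-90,-60,-45):
   pass
E
```

```text
t 16.7 grasp [0.4569 0.2355 0.1991] z [ 0.472 -0.812 -0.343] y [ 0.864  0.503 -0.   ] q [-81.  29.  21. 105.  47.  92. -47.] w 0.08694165177596273 0.0
grip (365.6758632659912, 263.88965606689453) ((37.204376220703125, 8.4706392288208), 4.763641834259033) [ 0.43622307 -0.08359906  0.137     ] [346.41409888 255.76283258]
beaker ((27.008079528808594, 30.55074691772461), (33.059654235839844, 33.60581588745117), 34.94319534301758)
```

View pics/placed.png

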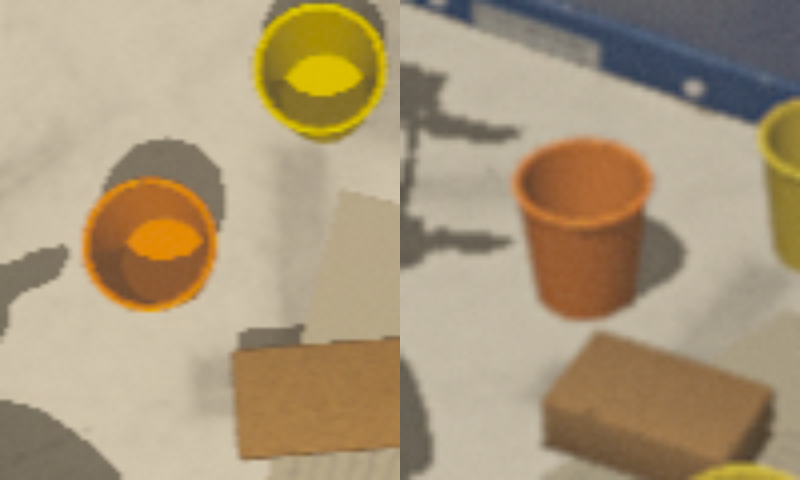

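The beaker stands upright and empty, at the left frame's (150,243). The grip hasn't moved. Next I plan the bail grasp, the arc and the lift.

```bash
cat >> h.py <<'E'
G=np.array([.4362,-.0836,.137])
XA=-5.5
RG=frame([0,0,-1],hz(XA,0))
def arc(deg,lift=0): a=np.radians(deg);E=G+.0918*hz(XA,0);return np.array([E[0],E[1],.084+lift])+.106*(np.cos(a)*Z-np.sin(a)*hz(XA,0))
E
python3 - <<'E'
from h import *
import kin
q=env.get_obs()['qpos'];print(arc(60),arc(0),P)
T=[(np.array([.45,.06,.26]),frame([.0,-.5,-.85],hz(10,0))),(G+.09*Z,RG),(G,RG),(arc(40),RG),(arc(20),RG),(arc(0),RG),(arc(0,.1),RG)]
for g,R in T:
    q,dp,da=kin.ik(g-.164*R[:,2],R,q);print(q.round(0),round(dp,1),round(da,1))
seq(T)
E
```

```text
[ 0.4362013  -0.08360013  0.137     ] [ 0.52757737 -0.09239864  0.19      ] [ 0.5268 -0.0935  0.    ]
[-64.   3.  36. 105.  25.  88. -24.] 0.0 0.0
[-56. -14.  57. 111.  12.  77.  -7.] 0.0 0.0
[-56.  -7.  63. 118.   7.  65.  -1.] 0.0 0.0
[-56.  -4.  65. 114.   4.  68.   2.] 0.0 0.0
[-53.   3.  65. 109.  -3.  70.   8.] 0.0 0.0
[-47.  11.  63. 104. -10.  72.  13.] 0.0 0.0
[-50.   5.  64.  95.  -5.  82.   9.] 0.0 0.0
xyz [-21.21, -5.21, 16.57] twist [20.8, 39.7, 11.0] d 27.4 46.1 tcp [0.45  0.143 0.401]
xyz [-18.6, -4.22, 12.39] twist [-0.8, 30.5, 13.8] d 22.7 33.5 tcp [ 0.436 -0.084  0.391]
xyz [0.0, 0.0, 9.0] twist [0.0, 0.0, 0.0] d 9.0 0.0 tcp [ 0.436 -0.084  0.301]
xyz [0.0, 2.37, -2.82] twist [0.0, 0.0, 0.0] d 3.7 0.0 tcp [ 0.46  -0.086  0.329]
xyz [-0.0, 3.19, -1.84] twist [0.0, 0.0, 0.0] d 3.7 0.0 tcp [ 0.491 -0.089  0.348]
xyz [0.0, 3.63, -0.64] twist [0.0, 0.0, 0.0] d 3.7 0.0 tcp [ 0.528 -0.092  0.354]
xyz [0.0, 0.0, -10.0] twist [0.0, 0.0, 0.0] d 10.0 0.0 tcp [ 0.528 -0.092  0.454]
```

servo_tool(plan=[{"xyz":[-2.1,-0.5,1.6],"twist":[2,4,1.1],"jaw":0.3},{"xyz":[-4.2,-1,3.3],"twist":[4,8,2.2],"jaw":0.3},{"xyz":[-7,-1.7,5.5],"twist":[7,13,3.7],"jaw":0.3},{"xyz":[-9.8,-2.4,7.6],"twist":[9.6,18.3,5],"jaw":0.3},{"xyz":[-12.5,-3.1,9.8],"twist":[12.3,23.4,6.5],"jaw":0.3},{"xyz":[-15.3,-3.8,12],"twist":[15,28.6,7.9],"jaw":0.3},{"xyz":[-18,-4.4,14],"twist":[17.7,33.7,9.4],"jaw":0.3},{"xyz":[-20,-4.9,15.6],"twist":[19.6,37.4,10.4],"jaw":0.3},{"xyz":[-21.2,-5.2,16.6],"twist":[20.8,39.7,11],"jaw":0.3},{"xyz":[-21.2,-5.2,16.6],"twist":[20.8,39.7,11],"jaw":0.3}])

```text
time_s: 17.63
tool_pos: [0.4514, 0.139, 0.3986]
tool_rot: [-174.7, 30.3, 99.7]
force: [1.1, -0.8, -0.8]
grip_width: 0.0607
grasp_force: 0.0
```

servo_tool(plan=[{"xyz":[-1.5,-0.3,1],"twist":[0,2.4,1.1],"jaw":0.3},{"xyz":[-3.7,-0.8,2.5],"twist":[-0.1,6.1,2.8],"jaw":0.3},{"xyz":[-6.1,-1.4,4.1],"twist":[-0.2,10,4.5],"jaw":0.3},{"xyz":[-8.6,-1.9,5.7],"twist":[-0.4,14,6.3],"jaw":0.3},{"xyz":[-11,-2.5,7.3],"twist":[-0.5,18,8.2],"jaw":0.3},{"xyz":[-13.4,-3,8.9],"twist":[-0.6,22,10],"jaw":0.3},{"xyz":[-15.8,-3.6,10.5],"twist":[-0.7,26,11.8],"jaw":0.3},{"xyz":[-17.7,-4,11.8],"twist":[-0.8,29,13.1],"jaw":0.3},{"xyz":[-18.6,-4.2,12.4],"twist":[-0.8,30.5,13.8],"jaw":0.3},{"xyz":[-18.6,-4.2,12.4],"twist":[-0.8,30.5,13.8],"jaw":0.3}])

```text
time_s: 18.47
tool_pos: [0.4361, -0.0852, 0.387]
tool_rot: [-179.6, 0.5, 84.3]
force: [1.1, -0.5, 0.2]
grip_width: 0.0606
grasp_force: 0.0
```

```bash
python3 - <<'E'
from h import *
st();seq([(G+.09*Z,RG),(G,RG)])
E
```

```text
t 18.4667 grasp [ 0.435  -0.0864  0.223 ] z [-0.007 -0.007 -1.   ] y [ 0.995 -0.099 -0.007] q [-49. -13.  51. 113.  11.  76.  -8.] w 0.060594152589382916 0.0
xyz [0.15, -0.01, -0.4] twist [-0.4, 0.5, -0.2] d 0.4 0.6 tcp [ 0.436 -0.084  0.391]
xyz [0.0, 0.0, 9.0] twist [0.0, 0.0, 0.0] d 9.0 0.0 tcp [ 0.436 -0.084  0.301]
```

servo_tool(plan=[{"xyz":[0.1,0,1],"twist":[-0.4,0.5,-0.2],"jaw":0.3},{"xyz":[0.15,0,2.5],"twist":[-0.4,0.5,-0.2],"jaw":0.3},{"xyz":[0.15,0,4.2],"twist":[-0.4,0.5,-0.2],"jaw":0.3},{"xyz":[0.15,0,5.9],"twist":[-0.4,0.5,-0.2],"jaw":0.3},{"xyz":[0.15,0,7.3],"twist":[-0.4,0.5,-0.2],"jaw":0.3},{"xyz":[0.15,0,8.2],"twist":[-0.4,0.5,-0.2],"jaw":0.3},{"xyz":[0.15,0,8.6],"twist":[-0.4,0.5,-0.2],"jaw":0.3},{"xyz":[0.15,0,8.6],"twist":[-0.4,0.5,-0.2],"jaw":0.3},{"xyz":[0.15,0,8.6],"twist":[-0.4,0.5,-0.2],"jaw":0.3}])

```text
time_s: 19.22
tool_pos: [0.4365, -0.0819, 0.3017]
tool_rot: [179.9, 0.0, 84.8]
force: [-0.6, -0.2, 0.6]
grip_width: 0.0609
grasp_force: 0.0
```

```bash
python3 - <<'E'
from h import *
st();seq([(G,RG)])
s=snap('scene');c=snap('top')
cv2.imwrite('pics/grip.png',np.hstack([cv2.resize(s['img'][170:300,300:430],(400,400)),cv2.resize(c['img'][180:300,310:430],(400,400))])[:,:,::-1])
E
```

```text
t 19.2167 grasp [ 0.4368 -0.082   0.1377] z [ 0.001 -0.001 -1.   ] y [ 0.996 -0.09   0.001] q [-51.  -7.  56. 120.   6.  64.  -3.] w 0.06088041426653361 0.0
xyz [-0.17, -0.02, 0.07] twist [0.1, 0.0, 0.3] d 0.2 0.4 tcp [ 0.436 -0.084  0.301]
```

View pics/grip.png

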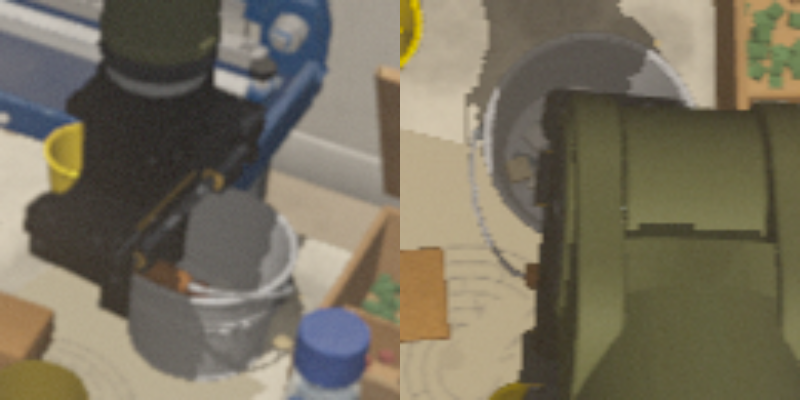

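The fingers straddle the wooden grip, left frame (170,280). The pail hasn't moved. I close on it.

servo_tool(plan=[{"xyz":[0,0,0],"twist":[0,0,0],"jaw":0.6},{"xyz":[0,0,0],"twist":[0,0,0],"jaw":0.75},{"xyz":[0,0,0],"twist":[0,0,0],"jaw":1},{"xyz":[0,0,0],"twist":[0,0,0],"jaw":1},{"xyz":[0,0,0],"twist":[0,0,0],"jaw":1},{"xyz":[0,0,0],"twist":[0,0,0],"jaw":1},{"xyz":[0,0,0],"twist":[0,0,0],"jaw":1},{"xyz":[0,0,0],"twist":[0,0,0],"jaw":1},{"xyz":[0,0,0],"twist":[0,0,0],"jaw":1},{"xyz":[0,0,0],"twist":[0,0,0],"jaw":1}], newtons=40)

```text
time_s: 20.15
tool_pos: [0.4366, -0.0828, 0.3016]
tool_rot: [179.8, -0.0, 84.8]
force: [2.5, 0.2, -2.5]
grip_width: 0.0164
grasp_force: 40.0
```

```bash
python3 - <<'E'
from h import *
st();print(env.get_obs()['force'])
seq([(G+.0005*Z,RG)]+[(arc(a),RG) for a in(40,20,0)])
E
```

```text
t 20.15 grasp [ 0.4371 -0.0828  0.1376] z [ 0.003  0.    -1.   ] y [ 0.996 -0.091  0.003] q [-50.  -7.  56. 120.   6.  64.  -3.] w 0.01636541899222482 39.99935717554763
[ 2.54352199  0.22269207 -2.53080323]
xyz [-0.09, -0.03, 0.01] twist [0.2, -0.0, 0.3] d 0.1 0.3 tcp [ 0.436 -0.084  0.302]
xyz [0.0, 2.37, -2.77] twist [0.0, 0.0, 0.0] d 3.6 0.0 tcp [ 0.46  -0.086  0.329]
xyz [-0.0, 3.19, -1.84] twist [0.0, 0.0, 0.0] d 3.7 0.0 tcp [ 0.491 -0.089  0.348]
xyz [0.0, 3.63, -0.64] twist [0.0, 0.0, 0.0] d 3.7 0.0 tcp [ 0.528 -0.092  0.354]
```

servo_tool(plan=[{"xyz":[0,0.2,-0.3],"twist":[0,0,0],"jaw":1},{"xyz":[0,0.5,-0.78],"twist":[0,0,0],"jaw":1},{"xyz":[0,0.83,-1.2],"twist":[0,0,0],"jaw":1},{"xyz":[0,1.18,-1.65],"twist":[0,0,0],"jaw":1},{"xyz":[0,1.68,-2.2],"twist":[0,0,0],"jaw":1},{"xyz":[0,2.1,-2.58],"twist":[0,0,0],"jaw":1},{"xyz":[0,2.52,-2.94],"twist":[0,0,0],"jaw":1},{"xyz":[0,3.1,-3.38],"twist":[0,0,0],"jaw":1},{"xyz":[0,3.6,-3.7],"twist":[0,0,0],"jaw":1},{"xyz":[0,3.88,-3.88],"twist":[0,0,0],"jaw":1}])

```text
time_s: 20.98
tool_pos: [0.4754, -0.0863, 0.3407]
tool_rot: [179.9, -0.0, 84.8]
force: [0.4, 0.3, -2.9]
grip_width: 0.0161
grasp_force: 40.0
```

```bash
python3 - <<'E'
from h import *
st();print(env.get_obs()['force'])
seq([(arc(a),RG) for a in(20,0)])
E
```

```text
t 20.9833 grasp [ 0.4756 -0.0863  0.1767] z [ 0.001 -0.    -1.   ] y [ 0.996 -0.091  0.001] q [-51.  -2.  58. 113.   2.  68.   1.] w 0.016137533448810994 39.99960615998134
[ 0.4367489   0.26006822 -2.89141814]
xyz [-0.11, 1.63, -0.68] twist [0.1, -0.0, 0.3] d 1.8 0.3 tcp [ 0.491 -0.089  0.348]
xyz [0.0, 3.63, -0.64] twist [0.0, 0.0, 0.0] d 3.7 0.0 tcp [ 0.528 -0.092  0.354]
```

servo_tool(plan=[{"xyz":[0,0.4,-0.2],"twist":[0,0,0],"jaw":1},{"xyz":[0,1,-0.5],"twist":[0,0,0.1],"jaw":1},{"xyz":[-0.1,1.67,-0.75],"twist":[0,0,0.2],"jaw":1},{"xyz":[-0.1,2.4,-0.98],"twist":[0,0,0.3],"jaw":1},{"xyz":[-0.1,3.1,-1.15],"twist":[0,0,0.3],"jaw":1},{"xyz":[-0.1,3.8,-1.26],"twist":[0,0,0.3],"jaw":1},{"xyz":[-0.1,4.4,-1.32],"twist":[0,0,0.3],"jaw":1},{"xyz":[-0.1,4.9,-1.33],"twist":[0,0,0.3],"jaw":1},{"xyz":[-0.1,5.2,-1.32],"twist":[0,0,0.3],"jaw":1},{"xyz":[-0.1,5.2,-1.32],"twist":[0,0,0.3],"jaw":1}])

```text
time_s: 21.82
tool_pos: [0.5283, -0.0915, 0.3548]
tool_rot: [179.7, -0.0, 84.5]
force: [0.3, 3.3, 7.1]
grip_width: 0.0162
grasp_force: 40.0
```

```bash
python3 - <<'E'
from h import *
st();print(env.get_obs()['force'])
E
```

```text
t 21.8167 grasp [ 0.529  -0.0915  0.1908] z [ 0.005  0.    -1.   ] y [ 0.995 -0.096  0.005] q [-47.   9.  60. 105.  -9.  70.  10.] w 0.016199486701902167 40.00148752704263
[0.31443051 3.31874168 7.06923058]
```

servo_tool(plan=[{"xyz":[0,0,-0.1],"twist":[0,0,0],"jaw":1},{"xyz":[0,0,-0.25],"twist":[0,0,0],"jaw":1},{"xyz":[0,0,-0.45],"twist":[0,0,0],"jaw":1},{"xyz":[0,0,-0.7],"twist":[0,0,0],"jaw":1},{"xyz":[0,0,-1],"twist":[0,0,0],"jaw":1},{"xyz":[0,0,-1.3],"twist":[0,0,0],"jaw":1},{"xyz":[0,0,-1.6],"twist":[0,0,0],"jaw":1},{"xyz":[0,0,-1.8],"twist":[0,0,0],"jaw":1},{"xyz":[0,0,-1.9],"twist":[0,0,0],"jaw":1},{"xyz":[0,0,-2],"twist":[0,0,0],"jaw":1}])

```text
time_s: 22.65
tool_pos: [0.5264, -0.0921, 0.3738]
tool_rot: [179.9, -0.0, 84.5]
force: [-0.4, 0.7, -7.9]
grip_width: 0.0162
grasp_force: 40.0
```

servo_tool(plan=[{"xyz":[0,0,-0.2],"twist":[0,0,0],"jaw":1},{"xyz":[0,0,-0.6],"twist":[0,0,0],"jaw":1},{"xyz":[0,0,-1.2],"twist":[0,0,0],"jaw":1},{"xyz":[0,0,-1.9],"twist":[0,0,0],"jaw":1},{"xyz":[0,0,-2.6],"twist":[0,0,0],"jaw":1},{"xyz":[0,0,-3.3],"twist":[0,0,0],"jaw":1},{"xyz":[0,0,-4],"twist":[0,0,0],"jaw":1},{"xyz":[0,0,-4.5],"twist":[0,0,0],"jaw":1},{"xyz":[0,0,-4.8],"twist":[0,0,0],"jaw":1},{"xyz":[0,0,-5],"twist":[0,0,0],"jaw":1}])

```text
time_s: 23.48
tool_pos: [0.5264, -0.0921, 0.4241]
tool_rot: [179.9, -0.0, 84.5]
force: [-0.2, -1.0, -7.5]
grip_width: 0.0162
grasp_force: 40.0
```

servo_tool(plan=[{"xyz":[0,0,-0.2],"twist":[0,0,0],"jaw":1},{"xyz":[0,0,-0.5],"twist":[0,0,0],"jaw":1},{"xyz":[0,0,-1],"twist":[0,0,0],"jaw":1},{"xyz":[0,0,-1.5],"twist":[0,0,0],"jaw":1},{"xyz":[0,0,-2],"twist":[0,0,0],"jaw":1},{"xyz":[0,0,-2.4],"twist":[0,0,0],"jaw":1},{"xyz":[0,0,-2.7],"twist":[0,0,0],"jaw":1},{"xyz":[0,0,-2.9],"twist":[0,0,0],"jaw":1},{"xyz":[0,0,-3],"twist":[0,0,0],"jaw":1},{"xyz":[0,0,-3],"twist":[0,0,0],"jaw":1}])

```text
time_s: 24.32
tool_pos: [0.5263, -0.0921, 0.4537]
tool_rot: [179.9, -0.0, 84.5]
force: [-0.7, -0.2, -7.8]
grip_width: 0.0164
grasp_force: 40.0
```

servo_tool(plan=[{"xyz":[0,0,0],"twist":[0,0,0],"jaw":1},{"xyz":[0,0,0],"twist":[0,0,0],"jaw":1},{"xyz":[0,0,0],"twist":[0,0,0],"jaw":1},{"xyz":[0,0,0],"twist":[0,0,0],"jaw":1},{"xyz":[0,0,0],"twist":[0,0,0],"jaw":1},{"xyz":[0,0,0],"twist":[0,0,0],"jaw":1},{"xyz":[0,0,0],"twist":[0,0,0],"jaw":1},{"xyz":[0,0,0],"twist":[0,0,0],"jaw":1},{"xyz":[0,0,0],"twist":[0,0,0],"jaw":1},{"xyz":[0,0,0],"twist":[0,0,0],"jaw":1}])

```text
time_s: 25.15
tool_pos: [0.5262, -0.0921, 0.4536]
tool_rot: [179.9, -0.0, 84.5]
force: [0.2, 0.5, -7.7]
grip_width: 0.0162
grasp_force: 40.0
```

```bash
python3 - <<'E'
from h import *
st();print(env.get_obs()['force'],env.get_obs()['wrist_torque'])
s=snap('scene')['img']
cv2.imwrite('pics/held.png',cv2.resize(s[100:340,250:490,::-1],(600,600)))
E
```

```text
t 25.15 grasp [ 0.5265 -0.0921  0.2896] z [ 0.002  0.    -1.   ] y [ 0.995 -0.097  0.001] q [-50.   3.  60.  97.  -3.  81.   5.] w 0.01616111799688877 39.99842532444745
[ 0.21191971  0.54098569 -7.72384992] [-0.11313408  0.05212526  0.02310149]
```

View pics/held.png

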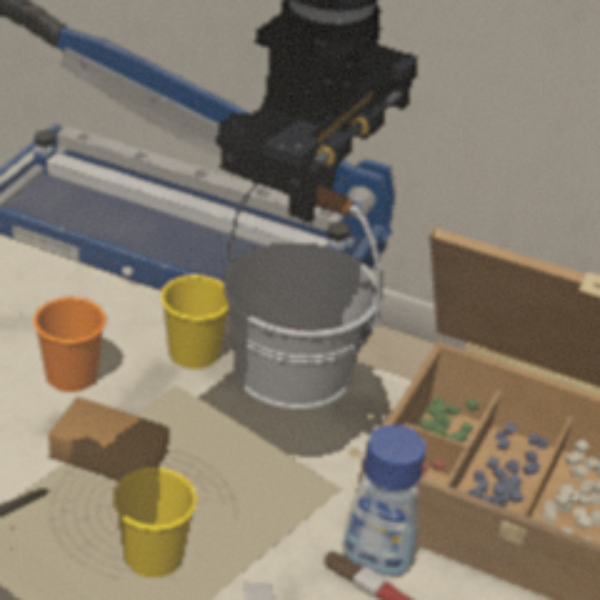

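The pail hangs level at (300,330), clear of the bench. The beaker stands upright at (70,340). I let any swing die out and check it is still.

servo_tool(plan=[{"xyz":[0,0,0],"twist":[0,0,0],"jaw":1},{"xyz":[0,0,0],"twist":[0,0,0],"jaw":1},{"xyz":[0,0,0],"twist":[0,0,0],"jaw":1},{"xyz":[0,0,0],"twist":[0,0,0],"jaw":1},{"xyz":[0,0,0],"twist":[0,0,0],"jaw":1},{"xyz":[0,0,0],"twist":[0,0,0],"jaw":1},{"xyz":[0,0,0],"twist":[0,0,0],"jaw":1},{"xyz":[0,0,0],"twist":[0,0,0],"jaw":1},{"xyz":[0,0,0],"twist":[0,0,0],"jaw":1},{"xyz":[0,0,0],"twist":[0,0,0],"jaw":1}])

```text
time_s: 26.03
tool_pos: [0.5262, -0.0921, 0.4536]
tool_rot: [179.9, -0.0, 84.5]
force: [-0.3, -0.5, -7.8]
grip_width: 0.0167
grasp_force: 40.0
```

servo_tool(plan=[{"xyz":[0,0,0],"twist":[0,0,0],"jaw":1},{"xyz":[0,0,0],"twist":[0,0,0],"jaw":1},{"xyz":[0,0,0],"twist":[0,0,0],"jaw":1},{"xyz":[0,0,0],"twist":[0,0,0],"jaw":1},{"xyz":[0,0,0],"twist":[0,0,0],"jaw":1},{"xyz":[0,0,0],"twist":[0,0,0],"jaw":1},{"xyz":[0,0,0],"twist":[0,0,0],"jaw":1},{"xyz":[0,0,0],"twist":[0,0,0],"jaw":1},{"xyz":[0,0,0],"twist":[0,0,0],"jaw":1},{"xyz":[0,0,0],"twist":[0,0,0],"jaw":1}])

```text
time_s: 26.87
tool_pos: [0.5262, -0.0921, 0.4535]
tool_rot: [179.9, -0.0, 84.5]
force: [-0.2, 1.0, -7.2]
grip_width: 0.016
grasp_force: 40.0
```

```bash
python3 - <<'E'
from h import *
f=[cv2.cvtColor(snap('scene')['img'][195:265,338:405],cv2.COLOR_RGB2GRAY).astype(np.float32) for _ in range(14)]
w=cv2.createHanningWindow(f[0].shape[::-1],cv2.CV_32F)
print([np.round(cv2.phaseCorrelate(f[0],x,w)[0],2).tolist() for x in f[1:]])
E
```

```text
[[0.11, -0.01], [0.06, -0.01], [0.04, -0.06], [0.05, 0.05], [-0.01, -0.03], [0.03, -0.04], [-0.06, 0.0], [-0.02, 0.06], [0.08, 0.03], [-0.02, -0.01], [0.07, 0.01], [-0.07, -0.04], [0.0, 0.02]]
```

Still to within noise, so I hand it in.

```bash
python3 -c "
from cell import env
print(env.sign_off())"
```

```text
the job is handed in; nothing more can be done
None
```

I handed the job in at about 28 s, with all eight tesserae poured into the pail, the empty beaker back upright on the bench, and the pail held still and level by its wooden grip about 10 cm up; the hand-in returned no verdict.

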